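# Free a clamp of unknown thread, bottom the packing plunger, clamp it again

## Task

The red-headed plunger of the grey packing block is held by the black clamp knob beside it, and nobody knows whether the knob has a right-hand or a left-hand thread: try it, feel which way it gives, and loosen it all the way. Then press the plunger down until it bottoms in its bore, and turn the knob back until it stops, so that the plunger stays clamped at full depth and its rings can be read. Leave the bottles and the jar round the block where they stand.

Things in the scene. Friction and masses are not known exactly. Their poses are not given: they have to be found in the camera images.
- block: Grey packing block on a dark foot, heavy and fixed to the worktop: 104 (x) x 208 (y) x 50 mm high. Origin: centre of its underside; z up. Its knob stands on its top at local y = -55 mm, its plunger at local y = +55 mm (both at local x = 0).
- knob_grip (a point): Point on the vertical turning axis of the black clamp knob, about mid height of its grip bar, 85 mm above the worktop. The upright bar is 50 mm long, 14 mm thick, 44 mm high (60 to 104 mm above the worktop), on a flat 53 mm disc whose top is 57 mm above it; pinch it across the 14 mm. x axis along the bar, z up. A white line on the bar's top marks the +x end.
- knob (a joint): Turn of the clamp knob, rad, + anticlockwise from above; 0 as found (tight), bar along the block's x axis. From 0 it turns one way only, different from block to block and not visible; the other way it stops hard after about 0.06 rad. The free way it turns with light drag (0.12 N m) to a stop at 2.3 rad, without rising; it stays where left. It holds the plunger until turned about 1.85 rad.
- plunger_top (a point): Centre of the top face of the plunger's red head (38 mm across, 14 mm thick) on an 18 mm steel rod with black rings; about 116 mm above the worktop as found. It moves straight down into a blind bore in the block.
- plunger (a joint): Travel of the plunger in m, 0 at the top, growing downward. Clamped, it gives 2 mm at most; freed, it slides with a drag of about 5 N, stays where it is left, and stops hard when it bottoms, 30 to 40 mm down. The knob cannot be turned back to tight while the plunger is only part of the way down.
- amber_bottle: Small amber bottle with a black cap, 48 mm across, 96 mm tall, loose. Origin: centre of its underside.
- dye_bottle: Small white bottle with a yellow cap, 42 mm across, 84 mm tall, loose. Origin: centre of its underside.
- jar_red: Clear jar with a red lid, 68 mm across, 99 mm tall, loose. Origin: centre of its underside.
Mind the look-alikes: they are no part of the job. Of the things that look like the amber_bottle, take the one that is farthest to the robot's left at the start. There is more than one size of the block; the job needs the smaller.

How it is judged:
By the outcome, as a careful person would: the job done as asked, in the order asked, and still so for the second after the job is handed in, with the robot touching nothing.
It also fails if it takes over 69 s, if anything falls off the work surface, if the arm or the gripper's body presses on something with over 40 N, if the wrist force passes 120 N, or if a joint passes its speed limit or range.

## Robot

A 7-joint arm with a two-finger parallel gripper is mounted at the origin on a cart in front of the work surface, level with it; the furniture and walls round the work are solid. World frame = base frame: x ahead of the robot, y to its left, z up, the work surface at z = 0. Lengths are in m, angles in rad, forces in N, time in s.
With the tool pointing down it reaches from about 0.425 to 0.925 m from the base axis. Payload 6.8 kg.
Tool frame: the origin (TCP) lies between the finger pads; the fingertips stand finger_overhang ahead of it and the grasp point (between the pads) lies 6 mm ahead of it (finger_overhang is the distance from the TCP to the fingertips, in m); z points along the fingers, y is the line along which they close (so a half turn about z gives the same grasp; the last joint's range is limited). The gripper opens to 85 mm and grips with 20 to 120 N. Pads are 22 mm wide; open, the fingers measure 114 mm over their backs; the gripper's body (76 mm by 85 mm) begins 54 mm behind the grasp point. The pads swing forward as they close: fully open they stand 13 mm farther back than shut.
Start: joints at [-1.38, 0.477, 0.022, 1.555, -0.011, 1.109, -0.083], TCP at [0.199, 0.645, 0.225] pointing down, gripper open.
Joint ranges: [-2.96, 2.96], [-0.34, 2.1], [-1.41, 1.46], [0.24, 2.44], [-1.37, 4.51], [0.17, 1.92], [-2.96, 2.96]. Speed limits (rad/s): [2.39, 2.39, 3.14, 3.14, 3.14, 3.14, 3.14].

## Interface

Orientations are given as a unit quaternion [w, x, y, z].
In Python, from station import * gives the robot as it stands.
- The arm moves only by the tool drive_tool, never from a script. Its argument "increments" is a list of rows, each an object of numbers: "claw": the finger opening in m, from 0 to 0.0854; "dx", "dy", "dz": the shift along the tool's x, y, z in m; "wx", "wy", "wz": the turn, a rotation vector about the tool's x, y, z in degrees. A call has 1 to 20 rows; each row shifts and turns the commanded pose from where the row before left it, along the tool's axes as they then stand; what a row does not reach is not made up. A row lasts 1/8 s, in which the tool goes at most 62.5 mm and 10.7 degrees, less where a joint would pass 70% of its speed; a pose out of reach is approached as far as the arm can. A call with a gripper value outside its range is refused whole. The fingers move at their own pace and stop on an object; "newtons" is the grip in N (left out, the last holds). Time passes only in rows, so rows that do not move let the fingers close. It gives the time, the measured TCP pose, the force, the opening and the grip force at its end, in the units of the state.
- get_obs(): the state, without advancing time (a new reading comes with each control period).
- read_camera(name): name is "side" or "top" or "wrist"; returns (picture, depth): 480x640x3 uint8, red, green, blue; 480x640 float32, m along the optical axis (not along the pixel's ray), 0 where there is no reading.
- calibration(name): a dict with "intrinsics" (3x3 intrinsics, pixels), "R" (3x3) and "t" (3): a world point X has camera coordinates R X + t; the wrist camera has in their place "mount" (4x4, takes a point from camera to tool coordinates, whose origin is the TCP and whose axes are the flange's). Camera axes: x right, y down, z forward; pixel columns grow to the right and rows downward; lengths in m; the calibration is good to about 2 mm. A picture is of the moment at which its call begins: read the wrist's pose just before it. calibration takes no time and is no camera call.
- hand_in(): hands the job in; it is judged then, once.
The state is a dict: "t": time; "q": joint angles; "joint_vel": joint speeds; "joint_torque": joint torques, N m; "eef_pos": TCP position; "tool_rot": TCP orientation; "contact_force": force on the tool from outside, world axes, zero at the start; "torque": the same for the moment, N m; "gripper_width": opening from 0.0 (shut) to 1.0 (fully open); "grasp_force": force on a finger pad.
Only numpy, scipy, OpenCV 4.12 (cv2) and the standard library are available. Lean on these libraries where they do the work, as an engineer would, in place of code of your own. Each camera call takes 0.05 s, during which the arm holds its last target. There are 200 camera calls.

## Working session

There is one attempt and no reset: what is moved stays moved. The work goes in short steps, Python scripts to look and compute and a tool call to move; the robot and the scene stay as the last step left them, time stands still between calls to the robot, and variables do not carry over. Pictures are saved under pics/ and viewed, at most 10 in all, crops included, and the job is handed in when it is done.

Besides the shell and the picture viewer there is one more tool, called after "Call:" as name([rows], argument=value, ...), one row to a line, values as JSON. drive_tool: Moves the arm, as the interface text tells. Its arguments: {"type":"object","properties":{"increments":{"type":"array","items":{"type":"object","properties":{"claw":{"type":"number"},"dx":{"type":"number"},"dy":{"type":"number"},"dz":{"type":"number"},"wx":{"type":"number"},"wy":{"type":"number"},"wz":{"type":"number"}}}},"newtons":{"type":"number"}},"required":["increments"]}

```bash
mkdir -p pics
python3 - <<'E'
from station import *
import cv2,numpy as np
o=get_obs();print({k:np.round(v,3).tolist() for k,v in o.items()})
for n in("side","top"):
    p,d=read_camera(n);cv2.imwrite(f"pics/{n}0.png",p[:,:,::-1]);np.save(f"pics/{n}0.npy",d)
    c=calibration(n);print(n,{k:np.round(v,3).tolist() for k,v in c.items()})
print(calibration("wrist"))
E
```

```text
{'t': 0.0, 'q': [-1.38, 0.478, 0.022, 1.556, -0.012, 1.109, -0.083], 'joint_vel': [0.001, -0.0, 0.0, 0.0, -0.0, -0.001, 0.0], 'joint_torque': [-0.001, -59.645, 1.607, -28.121, 0.012, 0.009, 0.0], 'eef_pos': [0.199, 0.645, 0.224], 'tool_rot': [-0.0, 0.149, 0.989, -0.001], 'contact_force': [-0.871, -0.207, -0.263], 'torque': [-0.028, 0.05, -0.019], 'grasp_force': 0.0, 'gripper_width': 1.0}
side {'intrinsics': [[534.288, 0.0, 321.804], [0.0, 534.288, 236.696], [0.0, 0.0, 1.0]], 'R': [[0.998, -0.059, -0.021], [-0.055, -0.657, -0.752], [0.031, 0.752, -0.659]], 't': [-0.553, 0.002, 1.639]}
top {'intrinsics': [[492.19, 0.0, 314.184], [0.0, 492.19, 246.941], [0.0, 0.0, 1.0]], 'R': [[0.006, -1.0, 0.008], [-0.999, -0.006, -0.051], [0.051, -0.008, -0.999]], 't': [-0.168, 0.552, 1.451]}
{'intrinsics': array([[350.62512641,   0.        , 323.22670785],
       [  0.        , 350.62512641, 229.18279748],
       [  0.        ,   0.        ,   1.        ]]), 'mount': array([[-8.67084581e-04, -9.55178233e-01, -2.96030053e-01,
         7.55854869e-02],
       [ 9.99999620e-01, -8.55944730e-04, -1.67227875e-04,
         1.19544092e-03],
       [-9.36529376e-05, -2.96030085e-01,  9.55178611e-01,
        -1.48858522e-01],
       [ 0.00000000e+00,  0.00000000e+00,  0.00000000e+00,
         1.00000000e+00]])}
```

View pics/top0.png

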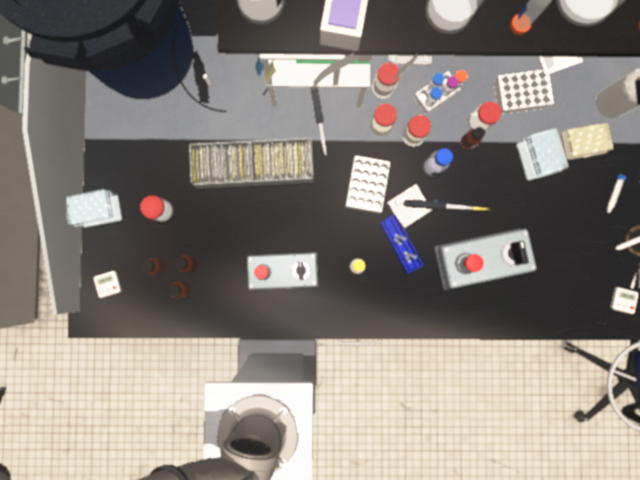

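View pics/side0.png

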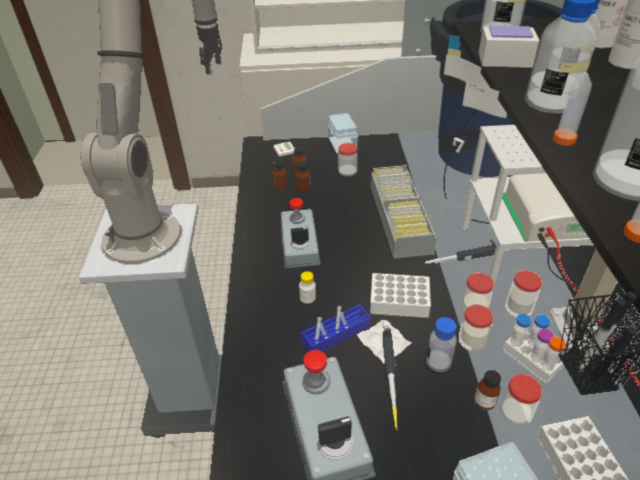

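The small block is at top (283,271), with its plunger at (262,272) and knob at (301,270); in the side view these are at (296,203) and (299,236). The look-alike is the large block at top (487,258), side (328,420), which I won't use. The amber bottles are at top (153,266), (186,264), (179,290), and the dye bottle is at (358,266). Next I'll check the choice in an enlarged crop.

```bash
cat > h.py <<'E'
from station import *
import numpy as np,cv2
from scipy.spatial.transform import Rotation as Ro
def P(n):
    c=calibration(n);K=np.array(c["intrinsics"])
    return K@np.c_[c["R"],c["t"]]
def tri(a,b,P1=None,P2=None):
    x=cv2.triangulatePoints(P("top"),P("side"),np.float64(a),np.float64(b)).ravel();return x[:3]/x[3]
def atz(n,uv,z):
    M=P(n);A=np.c_[M[:,0],M[:,1],-np.array([uv[0],uv[1],1.])];s=np.linalg.solve(A,-(M[:,2]*z+M[:,3]));return s[:2]
def Pw(o):
    c=calibration("wrist");T=np.eye(4);q=o["tool_rot"];T[:3,:3]=Ro.from_quat([q[1],q[2],q[3],q[0]]).as_matrix();T[:3,3]=o["eef_pos"]
    return np.array(c["intrinsics"])@np.linalg.inv(T@c["mount"])[:3]
E
python3 - <<'E'
from h import *
print("plunger",tri((262,272),(296,203)),"knob",tri((301,270),(299,236)))
for uv in((262,272),(301,270)):print(atz("top",uv,.11))
a=cv2.imread("pics/top0.png")[240:310,235:325];b=cv2.imread("pics/side0.png")[190:275,265:335]
a=cv2.resize(a,None,fx=5,fy=5,interpolation=2);b=cv2.resize(b,None,fx=5,fy=5,interpolation=2)
h=np.zeros((425,800,3),np.uint8);h[:350,:450]=a;h[:,450:800]=b;cv2.imwrite("pics/crop1.png",h)
E
```

```text
plunger [ 0.47904862 -0.0206435   0.11679148] knob [ 0.48413995 -0.12760569  0.08155451]
[ 0.4778688  -0.02000634]
[ 0.48401706 -0.1281428 ]
```

View pics/crop1.png

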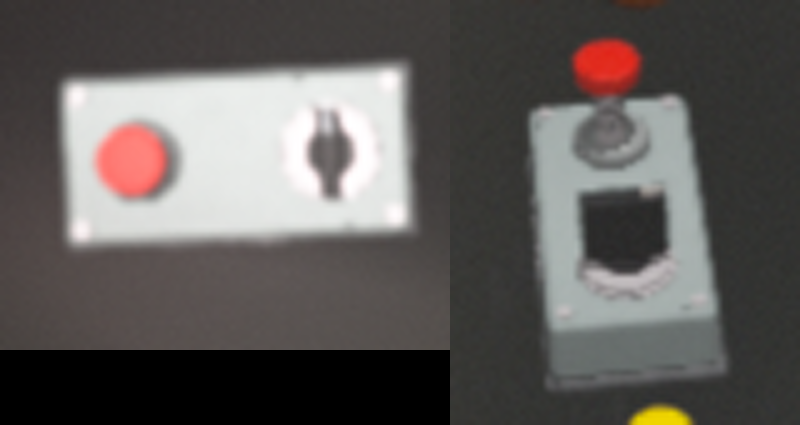

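The crop confirms it: a red plunger on the left (+y) and a black knob on the right with its white line toward +x. The block yaw is about 2.5°. Next I'll compute the approach rows.

Run:
```python
from h import *
import station
print([ (k,getattr(station,k)) for k in dir(station) if 'over' in k.lower()])
way=np.array([[.199,.645],[.40,.40],[.484,-.127]])
L=np.r_[0,np.cumsum(np.linalg.norm(np.diff(way,axis=0),axis=1))]
s=np.linspace(0,L[-1],20);p=np.c_[np.interp(s,L,way[:,0]),np.interp(s,L,way[:,1])]
a=np.deg2rad(162.8)
for i in range(19):
    d=p[i+1]-p[i];x=np.array([np.cos(a),np.sin(a)]);y=np.array([np.sin(a),-np.cos(a)])  # z down
    print('{"dx":%.3f,"dy":%.3f,"wz":8.45},'%(d@x,d@y),end='');a-=np.deg2rad(8.45)
```

```text
[('finger_overhang', 0.025)]
{"dx":-0.037,"dy":-0.025,"wz":8.45},{"dx":-0.041,"dy":-0.019,"wz":8.45},{"dx":-0.043,"dy":-0.013,"wz":8.45},{"dx":-0.044,"dy":-0.006,"wz":8.45},{"dx":-0.045,"dy":0.000,"wz":8.45},{"dx":-0.044,"dy":0.007,"wz":8.45},{"dx":-0.043,"dy":0.013,"wz":8.45},{"dx":-0.044,"dy":-0.002,"wz":8.45},{"dx":-0.045,"dy":0.003,"wz":8.45},{"dx":-0.044,"dy":0.010,"wz":8.45},{"dx":-0.042,"dy":0.016,"wz":8.45},{"dx":-0.039,"dy":0.022,"wz":8.45},{"dx":-0.035,"dy":0.027,"wz":8.45},{"dx":-0.031,"dy":0.032,"wz":8.45},{"dx":-0.026,"dy":0.036,"wz":8.45},{"dx":-0.020,"dy":0.040,"wz":8.45},{"dx":-0.014,"dy":0.042,"wz":8.45},{"dx":-0.008,"dy":0.044,"wz":8.45},{"dx":-0.001,"dy":0.045,"wz":8.45},
```

Call:
drive_tool([
  {"dx": -0.037,"dy": -0.025,"wz": 8.45},
  {"dx": -0.041,"dy": -0.019,"wz": 8.45},
  {"dx": -0.043,"dy": -0.013,"wz": 8.45},
  {"dx": -0.044,"dy": -0.006,"wz": 8.45},
  {"dx": -0.045,"dy": 0.0,"wz": 8.45},
  {"dx": -0.044,"dy": 0.007,"wz": 8.45},
  {"dx": -0.043,"dy": 0.013,"wz": 8.45},
  {"dx": -0.044,"dy": -0.002,"wz": 8.45},
  {"dx": -0.045,"dy": 0.003,"wz": 8.45},
  {"dx": -0.044,"dy": 0.01,"wz": 8.45},
  {"dx": -0.042,"dy": 0.016,"wz": 8.45},
  {"dx": -0.039,"dy": 0.022,"wz": 8.45},
  {"dx": -0.035,"dy": 0.027,"wz": 8.45},
  {"dx": -0.031,"dy": 0.032,"wz": 8.45},
  {"dx": -0.026,"dy": 0.036,"wz": 8.45},
  {"dx": -0.02,"dy": 0.04,"wz": 8.45},
  {"dx": -0.014,"dy": 0.042,"wz": 8.45},
  {"dx": -0.008,"dy": 0.044,"wz": 8.45},
  {"dx": -0.001,"dy": 0.045,"wz": 8.45},
  {},
])

```text
schema error: expected keys claw, dx, dy, dz, wx, wy, wz
```

Run:
```python
from h import *
o=get_obs();p,d=read_camera("wrist");cv2.imwrite("pics/w1.png",p[:,:,::-1]);np.save("pics/w1P.npy",Pw(o));np.save("pics/w1d.npy",d)
print(o["t"],np.round(o["q"],3),np.round(o["eef_pos"],4),np.round(o["tool_rot"],4))
```

```text
0.1 [-1.38   0.478  0.022  1.556 -0.011  1.109 -0.083] [0.1986 0.6446 0.2242] [-1.000e-04  1.488e-01  9.889e-01 -8.000e-04]
```

View pics/w1.png

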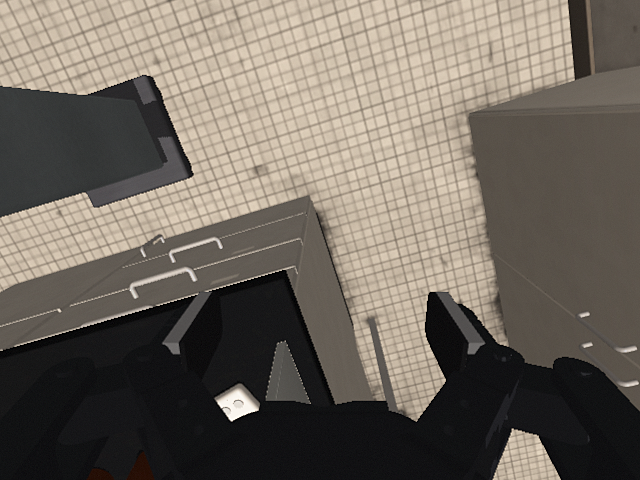

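The move was refused because every row needs all the keys. The wrist picture only shows the start pose: the bench corner, and the fingers at about (200,330) and (460,330).

Call:
drive_tool([
  {"claw": 0.085,"dx": -0.037,"dy": -0.025,"dz": 0,"wx": 0,"wy": 0,"wz": 8.45},
  {"claw": 0.085,"dx": -0.041,"dy": -0.019,"dz": 0,"wx": 0,"wy": 0,"wz": 8.45},
  {"claw": 0.085,"dx": -0.043,"dy": -0.013,"dz": 0,"wx": 0,"wy": 0,"wz": 8.45},
  {"claw": 0.085,"dx": -0.044,"dy": -0.006,"dz": 0,"wx": 0,"wy": 0,"wz": 8.45},
  {"claw": 0.085,"dx": -0.045,"dy": 0,"dz": 0,"wx": 0,"wy": 0,"wz": 8.45},
  {"claw": 0.085,"dx": -0.044,"dy": 0.007,"dz": 0,"wx": 0,"wy": 0,"wz": 8.45},
  {"claw": 0.085,"dx": -0.043,"dy": 0.013,"dz": 0,"wx": 0,"wy": 0,"wz": 8.45},
  {"claw": 0.085,"dx": -0.044,"dy": -0.002,"dz": 0,"wx": 0,"wy": 0,"wz": 8.45},
  {"claw": 0.085,"dx": -0.045,"dy": 0.003,"dz": 0,"wx": 0,"wy": 0,"wz": 8.45},
  {"claw": 0.085,"dx": -0.044,"dy": 0.01,"dz": 0,"wx": 0,"wy": 0,"wz": 8.45},
  {"claw": 0.085,"dx": -0.042,"dy": 0.016,"dz": 0,"wx": 0,"wy": 0,"wz": 8.45},
  {"claw": 0.085,"dx": -0.039,"dy": 0.022,"dz": 0,"wx": 0,"wy": 0,"wz": 8.45},
  {"claw": 0.085,"dx": -0.035,"dy": 0.027,"dz": 0,"wx": 0,"wy": 0,"wz": 8.45},
  {"claw": 0.085,"dx": -0.031,"dy": 0.032,"dz": 0,"wx": 0,"wy": 0,"wz": 8.45},
  {"claw": 0.085,"dx": -0.026,"dy": 0.036,"dz": 0,"wx": 0,"wy": 0,"wz": 8.45},
  {"claw": 0.085,"dx": -0.02,"dy": 0.04,"dz": 0,"wx": 0,"wy": 0,"wz": 8.45},
  {"claw": 0.085,"dx": -0.014,"dy": 0.042,"dz": 0,"wx": 0,"wy": 0,"wz": 8.45},
  {"claw": 0.085,"dx": -0.008,"dy": 0.044,"dz": 0,"wx": 0,"wy": 0,"wz": 8.45},
  {"claw": 0.085,"dx": -0.001,"dy": 0.045,"dz": 0,"wx": 0,"wy": 0,"wz": 8.45},
  {"claw": 0.085,"dx": 0,"dy": 0,"dz": 0,"wx": 0,"wy": 0,"wz": 0},
])

```text
t: 2.65
eef_pos: [0.4843, -0.13, 0.2253]
tool_rot: [0.001, 1.0, 0.017, 0.0]
contact_force: [0.8, 0.6, 0.7]
gripper_width: 0.995
grasp_force: 0.0
```

```bash
cat > look.py <<'E'
import sys
from h import *
n=sys.argv[1];o=get_obs();p,d=read_camera("wrist");cv2.imwrite(f"pics/{n}.png",p[:,:,::-1]);np.save(f"pics/{n}P.npy",Pw(o));np.save(f"pics/{n}d.npy",d)
print(o["t"],np.round(o["q"],3),np.round(o["eef_pos"],4),np.round(o["tool_rot"],4))
E
python3 look.py w2
```

```text
2.65 [-0.61   0.251  0.89   2.005 -0.231  0.988 -1.145] [ 0.4843 -0.13    0.2253] [1.000e-03 9.999e-01 1.680e-02 1.000e-04]
```

View pics/w2.png

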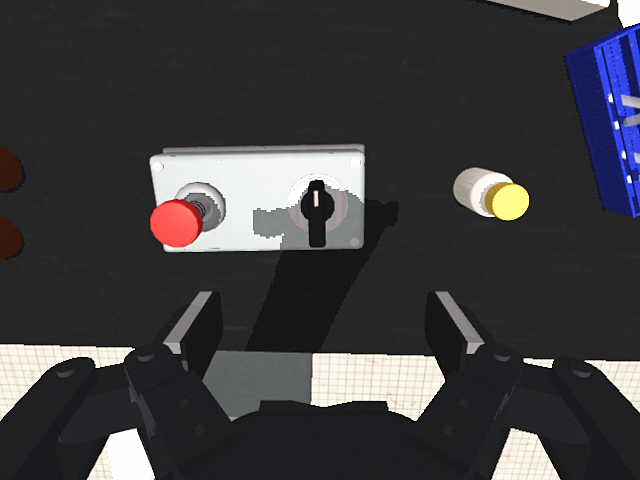

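The wrist view shows the knob bar from (317,180) to (317,246), the red head's centre at (176,223) and the dye bottle cap at (509,201). I'll triangulate with the top view.

Run:
```python
from h import *
W=np.load("pics/w2P.npy")
def t2(a,b):
    x=cv2.triangulatePoints(W,P("top"),np.float64(a),np.float64(b)).ravel();return x[:3]/x[3]
def az(uv,z):
    A=np.c_[W[:,0],W[:,1],-np.array([uv[0],uv[1],1.])];return np.linalg.solve(A,-(W[:,2]*z+W[:,3]))[:2]
print("knob",t2((317,213),(301.2,270.4)),"head",t2((176,223),(261.4,272)))
print("knob@.104",az((317,213),.104),"ends",az((317,180),.104),az((317,246),.104),"head@.116",az((176,223),.116))
d=np.load("pics/w2d.npy");print(d[235,317],d[223,176],d[190,260])
def p3(u,v):
    z=d[v,u];K=np.array(calibration("wrist")["intrinsics"]);c=np.linalg.inv(K)@[u,v,1]*z
    M=np.linalg.inv(K)@W;return M[:,:3].T@(c-M[:,3])
for uv in((317,235),(317,190),(176,223),(260,190),(165,170),(350,170)):print(uv,p3(*uv))
```

```text
knob [ 0.4829603  -0.12660341  0.077103  ] head [ 0.4790571  -0.01774126  0.11514989]
knob@.104 [ 0.48985301 -0.12387205] ends [ 0.51617994 -0.12314789] [ 0.46196376 -0.12463918] head@.116 [ 0.48158948 -0.0162149 ]
0.28393194 0.26895115 0.32766962
(317, 235) [ 0.47156958 -0.12438084  0.10438669]
(317, 190) [ 0.50843884 -0.12336712  0.10441381]
(176, 223) [ 0.48149835 -0.01608788  0.11570144]
(260, 190) [ 0.49628387 -0.06959112  0.05026509]
(165, 170) [0.5119864  0.01743168 0.04973307]
(350, 170) [ 0.51754115 -0.15266732  0.04987546]
```

Call:
drive_tool([
  {"claw": 0.05,"dx": 0.004,"dy": -0.006,"dz": 0.02,"wx": 0,"wy": 0,"wz": 0},
  {"claw": 0.05,"dx": 0,"dy": 0,"dz": 0.04,"wx": 0,"wy": 0,"wz": 0},
  {"claw": 0.05,"dx": 0,"dy": 0,"dz": 0.04,"wx": 0,"wy": 0,"wz": 0},
  {"claw": 0.05,"dx": 0,"dy": 0,"dz": 0.034,"wx": 0,"wy": 0,"wz": 0},
  {"claw": 0.05,"dx": 0,"dy": 0,"dz": 0,"wx": 0,"wy": 0,"wz": 0},
  {"claw": 0.005,"dx": 0,"dy": 0,"dz": 0,"wx": 0,"wy": 0,"wz": 0},
  {"claw": 0.005,"dx": 0,"dy": 0,"dz": 0,"wx": 0,"wy": 0,"wz": 0},
  {"claw": 0.005,"dx": 0,"dy": 0,"dz": 0,"wx": 0,"wy": 0,"wz": 0},
  {"claw": 0.005,"dx": 0,"dy": 0,"dz": 0,"wx": 0,"wy": 0,"wz": 0},
  {"claw": 0.005,"dx": 0,"dy": 0,"dz": 0,"wx": 0,"wy": 0,"wz": 0},
], newtons=40)

```text
t: 3.95
eef_pos: [0.4897, -0.1242, 0.093]
tool_rot: [0.003, 1.0, 0.019, 0.002]
contact_force: [1.0, -10.4, -1.5]
gripper_width: 0.142
grasp_force: 40.8
```

```bash
cat > st.py <<'E'
from h import *
o=get_obs();q=o["tool_rot"];x=Ro.from_quat([q[1],q[2],q[3],q[0]]).as_matrix()[:,0]
print(o["t"],"xaz",np.degrees(np.arctan2(x[1],x[0])).round(2),"p",np.round(o["eef_pos"],4),"F",np.round(o["contact_force"],1),"T",np.round(o["torque"],2),"q",np.round(o["q"],2),"w",o["gripper_width"],o["grasp_force"])
E
python3 st.py
```

```text
3.95 xaz 2.21 p [ 0.4897 -0.1242  0.093 ] F [  1.  -10.4  -1.5] T [-2.33 -0.01  0.11] q [-0.45  0.47  0.73  2.11 -0.47  0.72 -0.95] w 0.14160910237671848 40.8249431848526
```

Call:
drive_tool([
  {"claw": 0.005,"dx": 0,"dy": 0.001,"dz": 0,"wx": 0,"wy": 0,"wz": -3},
  {"claw": 0.005,"dx": 0,"dy": 0,"dz": 0,"wx": 0,"wy": 0,"wz": -3},
  {"claw": 0.005,"dx": 0,"dy": 0,"dz": 0,"wx": 0,"wy": 0,"wz": -2},
  {"claw": 0.005,"dx": 0,"dy": 0,"dz": 0,"wx": 0,"wy": 0,"wz": 0},
])

```text
t: 4.45
eef_pos: [0.4896, -0.1239, 0.093]
tool_rot: [0.001, 0.996, 0.088, 0.002]
contact_force: [-0.7, -6.1, 0.7]
gripper_width: 0.143
grasp_force: 44.2
```

```bash
python3 st.py
```

```text
4.45 xaz 10.09 p [ 0.4896 -0.1239  0.093 ] F [-0.7 -6.1  0.7] T [-1.42  0.09 -0.93] q [-0.42  0.46  0.69  2.11 -0.44  0.71 -0.84] w 0.14349137143663562 44.225161608774215
```

Call:
drive_tool([
  {"claw": 0.005,"dx": 0,"dy": 0,"dz": 0,"wx": 0,"wy": 0,"wz": 5},
  {"claw": 0.005,"dx": 0,"dy": 0.0005,"dz": 0,"wx": 0,"wy": 0,"wz": 5},
  {"claw": 0.005,"dx": 0,"dy": 0,"dz": 0,"wx": 0,"wy": 0,"wz": 6},
  {"claw": 0.005,"dx": 0,"dy": 0,"dz": 0,"wx": 0,"wy": 0,"wz": 0},
])

```text
t: 4.95
eef_pos: [0.4897, -0.1249, 0.093]
tool_rot: [0.002, 0.999, -0.051, 0.002]
contact_force: [-0.3, -9.0, 1.4]
gripper_width: 0.144
grasp_force: 41.0
```

```bash
python3 st.py
```

```text
4.95 xaz -5.85 p [ 0.4897 -0.1249  0.093 ] F [-0.3 -9.   1.4] T [-1.89  0.17 -0.14] q [-0.48  0.48  0.77  2.11 -0.5   0.73 -1.06] w 0.14447071825586136 41.004411578178406
```

Call:
drive_tool([
  {"claw": 0.005,"dx": 0,"dy": 0.0005,"dz": 0,"wx": 0,"wy": 0,"wz": 5},
  {"claw": 0.005,"dx": 0,"dy": 0,"dz": 0,"wx": 0,"wy": 0,"wz": 5},
  {"claw": 0.005,"dx": 0,"dy": 0,"dz": 0,"wx": 0,"wy": 0,"wz": 0},
])

```text
t: 5.32
eef_pos: [0.4895, -0.1258, 0.093]
tool_rot: [0.002, 0.99, -0.138, 0.003]
contact_force: [-0.6, -10.4, 1.6]
gripper_width: 0.146
grasp_force: 41.0
```

```bash
python3 st.py
```

```text
5.325 xaz -15.84 p [ 0.4895 -0.1258  0.093 ] F [ -0.6 -10.4   1.6] T [-2.06  0.13 -0.05] q [-0.51  0.5   0.81  2.11 -0.54  0.74 -1.19] w 0.1464623163336858 40.96752941608429
```

Turning clockwise is free; anticlockwise stopped hard. The wrist doesn't have 130° left in this pose, so I'll flip the grip by a half turn.

Call:
drive_tool([
  {"claw": 0.05,"dx": 0,"dy": 0,"dz": 0,"wx": 0,"wy": 0,"wz": 0},
  {"claw": 0.05,"dx": 0,"dy": 0,"dz": 0,"wx": 0,"wy": 0,"wz": 0},
  {"claw": 0.05,"dx": 0,"dy": 0,"dz": 0,"wx": 0,"wy": 0,"wz": 0},
  {"claw": 0.05,"dx": 0,"dy": 0,"dz": -0.05,"wx": 0,"wy": 0,"wz": 0},
  {"claw": 0.05,"dx": 0,"dy": 0,"dz": -0.04,"wx": 0,"wy": 0,"wz": 0},
  {"claw": 0.05,"dx": 0,"dy": 0,"dz": 0,"wx": 0,"wy": 0,"wz": -10},
  {"claw": 0.05,"dx": 0,"dy": 0,"dz": 0,"wx": 0,"wy": 0,"wz": -10},
  {"claw": 0.05,"dx": 0,"dy": 0,"dz": 0,"wx": 0,"wy": 0,"wz": -10},
  {"claw": 0.05,"dx": 0,"dy": 0,"dz": 0,"wx": 0,"wy": 0,"wz": -10},
  {"claw": 0.05,"dx": 0,"dy": 0,"dz": 0,"wx": 0,"wy": 0,"wz": -10},
  {"claw": 0.05,"dx": 0,"dy": 0,"dz": 0,"wx": 0,"wy": 0,"wz": -10},
  {"claw": 0.05,"dx": 0,"dy": 0,"dz": 0,"wx": 0,"wy": 0,"wz": -10},
  {"claw": 0.05,"dx": 0,"dy": 0,"dz": 0,"wx": 0,"wy": 0,"wz": -10},
  {"claw": 0.05,"dx": 0,"dy": 0,"dz": 0,"wx": 0,"wy": 0,"wz": -10},
  {"claw": 0.05,"dx": 0,"dy": 0,"dz": 0,"wx": 0,"wy": 0,"wz": -10},
  {"claw": 0.05,"dx": 0,"dy": 0,"dz": 0,"wx": 0,"wy": 0,"wz": -10},
  {"claw": 0.05,"dx": 0,"dy": 0,"dz": 0,"wx": 0,"wy": 0,"wz": -10},
  {"claw": 0.05,"dx": 0,"dy": 0,"dz": 0,"wx": 0,"wy": 0,"wz": -10},
  {"claw": 0.05,"dx": 0,"dy": 0,"dz": 0,"wx": 0,"wy": 0,"wz": -10},
  {"claw": 0.05,"dx": 0,"dy": 0,"dz": 0,"wx": 0,"wy": 0,"wz": -10},
])

```text
t: 7.82
eef_pos: [0.4883, -0.1219, 0.1812]
tool_rot: [-0.0, 0.385, 0.923, 0.0]
contact_force: [0.1, -0.2, -1.0]
gripper_width: 0.585
grasp_force: 0.0
```

Call:
drive_tool([
  {"claw": 0.05,"dx": 0,"dy": 0,"dz": 0,"wx": 0,"wy": 0,"wz": -10},
  {"claw": 0.05,"dx": 0,"dy": 0,"dz": 0,"wx": 0,"wy": 0,"wz": -10},
  {"claw": 0.05,"dx": 0,"dy": 0,"dz": 0,"wx": 0,"wy": 0,"wz": -10},
  {"claw": 0.05,"dx": 0,"dy": 0,"dz": 0,"wx": 0,"wy": 0,"wz": 0},
])

```text
t: 8.32
eef_pos: [0.4883, -0.1221, 0.1812]
tool_rot: [-0.0, 0.137, 0.991, 0.0]
contact_force: [0.2, -0.5, 1.1]
gripper_width: 0.584
grasp_force: 0.0
```

```bash
python3 st.py; python3 look.py w3
```

```text
8.325 xaz 164.25 p [ 0.4883 -0.1221  0.1812] F [ 0.2 -0.5  1.1] T [ 0.01 -0.02  0.07] q [-0.12  0.25  0.28  2.02 -0.09  0.88  1.51] w 0.5844589400603737 0.0
8.325 [-0.117  0.249  0.28   2.021 -0.088  0.883  1.506] [ 0.4883 -0.1221  0.1812] [-0.000e+00  1.370e-01  9.906e-01  1.000e-04]
```

View pics/w3.png

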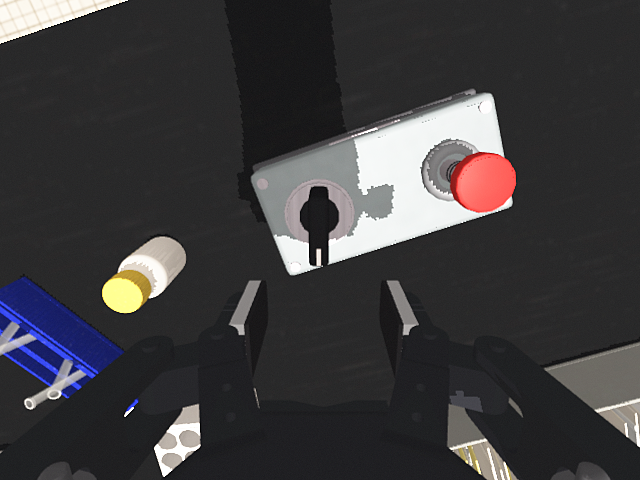

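The knob has turned: the bar now runs from (319,187) to (319,266), skewed about 18° to the block. The head is at (483,181).

Run:
```python
from h import *
W=np.load("pics/w3P.npy")
def az(uv,z):
    A=np.c_[W[:,0],W[:,1],-np.array([uv[0],uv[1],1.])];return np.linalg.solve(A,-(W[:,2]*z+W[:,3]))[:2]
a,b=az((318,187),.104),az((319.5,266),.104);print(a,b,(a+b)/2,"head",az((483,181),.116))
a=np.deg2rad(164.25);x=np.array([np.cos(a),np.sin(a)]);y=np.array([np.sin(a),-np.cos(a)])
for t in ([.4895,-.125],):
    e=np.array(t)-[.4883,-.1221];print(e@x,e@y)
```

```text
[ 0.45474475 -0.11489238] [ 0.50848553 -0.12927079] [ 0.48161514 -0.12208159] head [ 0.47667209 -0.01576158]
-0.0019421235883530714 -0.002465391645877494
```

Call:
drive_tool([
  {"claw": 0.05,"dx": 0.0017,"dy": -0.0025,"dz": 0.03,"wx": 0,"wy": 0,"wz": 0},
  {"claw": 0.05,"dx": 0,"dy": 0,"dz": 0.03,"wx": 0,"wy": 0,"wz": 0},
  {"claw": 0.05,"dx": 0,"dy": 0,"dz": 0.03,"wx": 0,"wy": 0,"wz": 0},
  {"claw": 0.05,"dx": 0,"dy": 0,"dz": 0,"wx": 0,"wy": 0,"wz": 0},
  {"claw": 0.005,"dx": 0,"dy": 0,"dz": 0,"wx": 0,"wy": 0,"wz": 0},
  {"claw": 0.005,"dx": 0,"dy": 0,"dz": 0,"wx": 0,"wy": 0,"wz": 0},
  {"claw": 0.005,"dx": 0,"dy": 0,"dz": 0,"wx": 0,"wy": 0,"wz": 0},
  {"claw": 0.005,"dx": 0,"dy": 0,"dz": 0,"wx": 0,"wy": 0,"wz": 0},
  {"claw": 0.005,"dx": 0,"dy": 0,"dz": 0,"wx": 0,"wy": 0,"wz": 0},
], newtons=40)

```text
t: 9.5
eef_pos: [0.4869, -0.1252, 0.0925]
tool_rot: [0.001, 0.137, 0.991, -0.0]
contact_force: [-1.6, -2.1, 6.9]
gripper_width: 0.143
grasp_force: 40.7
```

Call:
drive_tool([
  {"claw": 0.005,"dx": 0,"dy": 0,"dz": 0,"wx": 0,"wy": 0,"wz": 8},
  {"claw": 0.005,"dx": 0,"dy": 0,"dz": 0,"wx": 0,"wy": 0,"wz": 8},
  {"claw": 0.005,"dx": 0,"dy": 0,"dz": 0,"wx": 0,"wy": 0,"wz": 8},
  {"claw": 0.005,"dx": 0,"dy": 0,"dz": 0,"wx": 0,"wy": 0,"wz": 8},
  {"claw": 0.005,"dx": 0,"dy": 0,"dz": 0,"wx": 0,"wy": 0,"wz": 8},
  {"claw": 0.005,"dx": 0,"dy": 0,"dz": 0,"wx": 0,"wy": 0,"wz": 0},
])

```text
t: 10.25
eef_pos: [0.486, -0.1263, 0.0925]
tool_rot: [0.001, 0.469, 0.883, -0.0]
contact_force: [-5.0, -5.4, 8.6]
gripper_width: 0.145
grasp_force: 41.0
```

```bash
python3 st.py
```

```text
10.25 xaz 124.09 p [ 0.486  -0.1263  0.0925] F [-5.  -5.4  8.6] T [-1.25  0.96 -0.11] q [-0.22  0.4   0.43  2.1  -0.26  0.69  0.98] w 0.14507721472373228 41.02157950401306
```

Call:
drive_tool([
  {"claw": 0.005,"dx": 0,"dy": 0,"dz": 0,"wx": 0,"wy": 0,"wz": 8},
  {"claw": 0.005,"dx": 0,"dy": 0,"dz": 0,"wx": 0,"wy": 0,"wz": 8},
  {"claw": 0.005,"dx": 0,"dy": 0,"dz": 0,"wx": 0,"wy": 0,"wz": 8},
  {"claw": 0.005,"dx": 0,"dy": 0,"dz": 0,"wx": 0,"wy": 0,"wz": 8},
  {"claw": 0.005,"dx": 0,"dy": 0,"dz": 0,"wx": 0,"wy": 0,"wz": 8},
  {"claw": 0.005,"dx": 0,"dy": 0,"dz": 0,"wx": 0,"wy": 0,"wz": 8},
  {"claw": 0.005,"dx": 0,"dy": 0,"dz": 0,"wx": 0,"wy": 0,"wz": 8},
  {"claw": 0.005,"dx": 0,"dy": 0,"dz": 0,"wx": 0,"wy": 0,"wz": 8},
  {"claw": 0.005,"dx": 0,"dy": 0,"dz": 0,"wx": 0,"wy": 0,"wz": 5},
  {"claw": 0.005,"dx": 0,"dy": 0,"dz": 0,"wx": 0,"wy": 0,"wz": 0},
])

```text
t: 11.5
eef_pos: [0.4837, -0.1263, 0.0924]
tool_rot: [-0.001, 0.887, 0.462, -0.001]
contact_force: [-11.7, -5.2, 20.2]
gripper_width: 0.143
grasp_force: 42.3
```

```bash
python3 st.py
```

```text
11.5 xaz 55.09 p [ 0.4837 -0.1263  0.0924] F [-11.7  -5.2  20.2] T [-1.07  2.74 -0.15] q [-0.46  0.47  0.75  2.12 -0.49  0.73 -0.  ] w 0.1431472907551625 42.26395010948181
```

Call:
drive_tool([
  {"claw": 0.005,"dx": 0,"dy": 0,"dz": 0,"wx": 0,"wy": 0,"wz": 4},
  {"claw": 0.005,"dx": 0,"dy": 0,"dz": 0,"wx": 0,"wy": 0,"wz": 4},
  {"claw": 0.005,"dx": 0,"dy": 0,"dz": 0,"wx": 0,"wy": 0,"wz": 0},
])

```text
t: 11.88
eef_pos: [0.4836, -0.1262, 0.0924]
tool_rot: [-0.0, 0.916, 0.401, -0.002]
contact_force: [-13.1, -3.3, 21.3]
gripper_width: 0.146
grasp_force: 47.8
```

```bash
python3 st.py
```

```text
11.875 xaz 47.3 p [ 0.4836 -0.1262  0.0924] F [-13.1  -3.3  21.3] T [-1.11  2.84  0.94] q [-0.49  0.49  0.79  2.12 -0.51  0.74 -0.11] w 0.14553346100751752 47.847340994048864
```

Call:
drive_tool([
  {"claw": 0.05,"dx": 0,"dy": 0,"dz": 0,"wx": 0,"wy": 0,"wz": 0},
  {"claw": 0.05,"dx": 0,"dy": 0,"dz": 0,"wx": 0,"wy": 0,"wz": 0},
  {"claw": 0.05,"dx": 0,"dy": 0,"dz": 0,"wx": 0,"wy": 0,"wz": 0},
  {"claw": 0.05,"dx": 0,"dy": 0,"dz": -0.045,"wx": 0,"wy": 0,"wz": 0},
  {"claw": 0.05,"dx": 0,"dy": 0,"dz": -0.04,"wx": 0,"wy": 0,"wz": 0},
  {"claw": 0,"dx": 0.026,"dy": -0.026,"dz": 0,"wx": 0,"wy": 0,"wz": 0},
  {"claw": 0,"dx": 0.026,"dy": -0.026,"dz": 0,"wx": 0,"wy": 0,"wz": 0},
  {"claw": 0,"dx": 0.025,"dy": -0.025,"dz": 0,"wx": 0,"wy": 0,"wz": 0},
  {"claw": 0,"dx": 0,"dy": 0,"dz": 0,"wx": 0,"wy": 0,"wz": 0},
  {"claw": 0,"dx": 0,"dy": 0,"dz": 0,"wx": 0,"wy": 0,"wz": 0},
])

```text
t: 13.12
eef_pos: [0.4817, -0.0157, 0.1761]
tool_rot: [0.0, 0.916, 0.401, 0.0]
contact_force: [-0.3, 0.3, 0.7]
gripper_width: 0.0
grasp_force: 0.0
```

```bash
python3 st.py;python3 look.py w4
```

```text
13.125 xaz 47.34 p [ 0.4817 -0.0157  0.1761] F [-0.3  0.3  0.7] T [-0.08 -0.02 -0.03] q [-0.87  0.31  0.94  2.1  -0.33  0.88 -0.48] w 0.0003075768340990704 0.0
13.125 [-0.873  0.314  0.942  2.1   -0.33   0.88  -0.485] [ 0.4817 -0.0157  0.1761] [2.000e-04 9.159e-01 4.014e-01 0.000e+00]
```

View pics/w4.png

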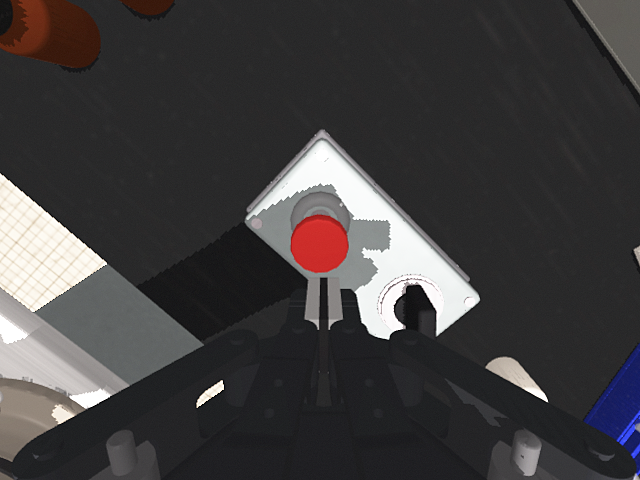

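The head, at (320,243), is right under the closed fingers. I'll press it.

Call:
drive_tool([
  {"claw": 0,"dx": -0.0017,"dy": -0.0018,"dz": 0.02,"wx": 0,"wy": 0,"wz": 0},
  {"claw": 0,"dx": 0,"dy": 0,"dz": 0.013,"wx": 0,"wy": 0,"wz": 0},
  {"claw": 0,"dx": 0,"dy": 0,"dz": 0.007,"wx": 0,"wy": 0,"wz": 0},
  {"claw": 0,"dx": 0,"dy": 0,"dz": 0.007,"wx": 0,"wy": 0,"wz": 0},
  {"claw": 0,"dx": 0,"dy": 0,"dz": 0.007,"wx": 0,"wy": 0,"wz": 0},
  {"claw": 0,"dx": 0,"dy": 0,"dz": 0.007,"wx": 0,"wy": 0,"wz": 0},
  {"claw": 0,"dx": 0,"dy": 0,"dz": 0,"wx": 0,"wy": 0,"wz": 0},
])

```text
t: 14.05
eef_pos: [0.4789, -0.0153, 0.1147]
tool_rot: [-0.0, 0.916, 0.401, -0.0]
contact_force: [-0.6, -0.3, 0.5]
gripper_width: 0.005
grasp_force: 0.0
```

Call:
drive_tool([
  {"claw": 0,"dx": 0,"dy": 0,"dz": 0.004,"wx": 0,"wy": 0,"wz": 0},
  {"claw": 0,"dx": 0,"dy": 0,"dz": 0,"wx": 0,"wy": 0,"wz": 0},
])

```text
t: 14.3
eef_pos: [0.4791, -0.0153, 0.111]
tool_rot: [-0.0, 0.916, 0.401, -0.0]
contact_force: [-0.2, 0.5, 0.0]
gripper_width: 0.004
grasp_force: 0.0
```

Call:
drive_tool([
  {"claw": 0,"dx": 0,"dy": 0,"dz": 0.003,"wx": 0,"wy": 0,"wz": 0},
])

```text
t: 14.42
eef_pos: [0.4795, -0.0153, 0.1083]
tool_rot: [0.0, 0.916, 0.401, 0.0]
contact_force: [-1.5, -0.6, 5.0]
gripper_width: -0.001
grasp_force: 2.2
```

Call:
drive_tool([
  {"claw": 0,"dx": 0,"dy": 0,"dz": 0.003,"wx": 0,"wy": 0,"wz": 0},
])

```text
t: 14.55
eef_pos: [0.4795, -0.0153, 0.1052]
tool_rot: [0.0, 0.916, 0.401, 0.0]
contact_force: [-0.3, 0.5, 4.4]
gripper_width: -0.001
grasp_force: 2.0
```

Call:
drive_tool([
  {"claw": 0,"dx": 0,"dy": 0,"dz": 0.003,"wx": 0,"wy": 0,"wz": 0},
])

```text
t: 14.68
eef_pos: [0.4795, -0.0153, 0.1021]
tool_rot: [0.0, 0.916, 0.401, 0.0]
contact_force: [0.4, -0.2, 4.1]
gripper_width: -0.004
grasp_force: 2.0
```

Call:
drive_tool([
  {"claw": 0,"dx": 0,"dy": 0,"dz": 0.002,"wx": 0,"wy": 0,"wz": 0},
])

```text
t: 14.8
eef_pos: [0.4795, -0.0153, 0.1]
tool_rot: [0.0, 0.916, 0.401, 0.0]
contact_force: [-0.3, -0.4, 4.4]
gripper_width: 0.002
grasp_force: 1.9
```

Call:
drive_tool([
  {"claw": 0,"dx": 0,"dy": 0,"dz": 0.003,"wx": 0,"wy": 0,"wz": 0},
])

```text
t: 14.92
eef_pos: [0.4795, -0.0153, 0.0971]
tool_rot: [0.0, 0.916, 0.401, 0.0]
contact_force: [0.7, 0.5, 4.2]
gripper_width: -0.002
grasp_force: 2.0
```

Call:
drive_tool([
  {"claw": 0,"dx": 0,"dy": 0,"dz": 0.003,"wx": 0,"wy": 0,"wz": 0},
])

```text
t: 15.05
eef_pos: [0.4795, -0.0153, 0.094]
tool_rot: [0.0, 0.916, 0.401, 0.0]
contact_force: [1.0, -1.3, 3.5]
gripper_width: 0.0
grasp_force: 2.0
```

Call:
drive_tool([
  {"claw": 0,"dx": 0,"dy": 0,"dz": 0.002,"wx": 0,"wy": 0,"wz": 0},
])

```text
t: 15.18
eef_pos: [0.4795, -0.0153, 0.092]
tool_rot: [0.0, 0.916, 0.401, 0.0]
contact_force: [1.3, 0.5, 3.8]
gripper_width: -0.008
grasp_force: 1.9
```

Run:
```python
from h import *
s,_=read_camera("side");w,_=read_camera("wrist")
a=cv2.resize(s[170:280,250:340,::-1],None,fx=4.4,fy=4.4,interpolation=2)
b=w[100:380,170:490,::-1];b=cv2.resize(b,(395,346))
h=np.zeros((490,800,3),np.uint8);h[:a.shape[0],:396]=a[:490];h[:346,400:795]=b;cv2.imwrite("pics/c2.png",h)
```

```text
(no output)
```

View pics/c2.png

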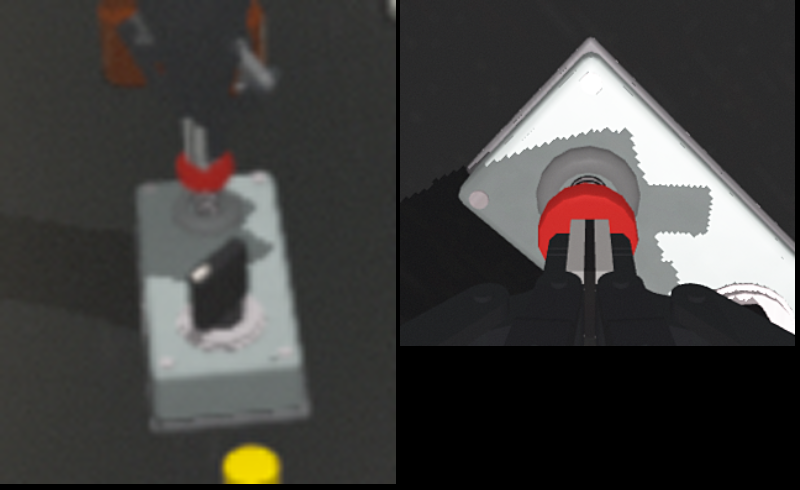

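The head is squarely under the tips and part of the way down, with the rod still showing above the block. I'll keep pressing.

Call:
drive_tool([
  {"claw": 0,"dx": 0,"dy": 0,"dz": 0.004,"wx": 0,"wy": 0,"wz": 0},
  {"claw": 0,"dx": 0,"dy": 0,"dz": 0.003,"wx": 0,"wy": 0,"wz": 0},
])

```text
t: 15.52
eef_pos: [0.479, -0.0153, 0.0848]
tool_rot: [-0.0, 0.916, 0.401, -0.0]
contact_force: [1.2, -0.3, 5.1]
gripper_width: 0.002
grasp_force: 2.0
```

Call:
drive_tool([
  {"claw": 0,"dx": 0,"dy": 0,"dz": 0.003,"wx": 0,"wy": 0,"wz": 0},
])

```text
t: 15.65
eef_pos: [0.479, -0.0154, 0.0818]
tool_rot: [-0.0, 0.916, 0.401, -0.0]
contact_force: [0.3, -0.5, 3.9]
gripper_width: -0.0
grasp_force: 2.0
```

Call:
drive_tool([
  {"claw": 0,"dx": 0,"dy": 0,"dz": 0.003,"wx": 0,"wy": 0,"wz": 0},
])

```text
t: 15.78
eef_pos: [0.4791, -0.0154, 0.0789]
tool_rot: [-0.0, 0.916, 0.401, -0.0]
contact_force: [-0.4, 0.4, 3.8]
gripper_width: 0.002
grasp_force: 2.0
```

Call:
drive_tool([
  {"claw": 0,"dx": 0,"dy": 0,"dz": 0.002,"wx": 0,"wy": 0,"wz": 0},
])

```text
t: 15.9
eef_pos: [0.479, -0.0154, 0.0768]
tool_rot: [-0.0, 0.916, 0.401, -0.0]
contact_force: [0.8, 0.3, 3.4]
gripper_width: 0.001
grasp_force: 1.9
```

Call:
drive_tool([
  {"claw": 0,"dx": 0,"dy": 0,"dz": 0.002,"wx": 0,"wy": 0,"wz": 0},
])

```text
t: 16.02
eef_pos: [0.4792, -0.0154, 0.0757]
tool_rot: [-0.001, 0.916, 0.401, 0.0]
contact_force: [-9.7, 0.9, 39.0]
gripper_width: -0.0
grasp_force: 19.6
```

Bottomed: the force jumped to 39 N at a hard stop, after about 34 mm. Back to the knob.

Call:
drive_tool([
  {"claw": 0,"dx": 0,"dy": 0,"dz": -0.05,"wx": 0,"wy": 0,"wz": 0},
  {"claw": 0,"dx": 0,"dy": 0,"dz": -0.05,"wx": 0,"wy": 0,"wz": 0},
  {"claw": 0.05,"dx": -0.0255,"dy": 0.026,"dz": 0,"wx": 0,"wy": 0,"wz": 0},
  {"claw": 0.05,"dx": -0.0255,"dy": 0.026,"dz": 0,"wx": 0,"wy": 0,"wz": 0},
  {"claw": 0.05,"dx": -0.0255,"dy": 0.0265,"dz": 0,"wx": 0,"wy": 0,"wz": -2},
  {"claw": 0.05,"dx": 0,"dy": 0,"dz": 0,"wx": 0,"wy": 0,"wz": 0},
  {"claw": 0.05,"dx": 0,"dy": 0,"dz": 0,"wx": 0,"wy": 0,"wz": 0},
])

```text
t: 16.9
eef_pos: [0.4846, -0.1241, 0.1746]
tool_rot: [-0.0, 0.909, 0.417, -0.0]
contact_force: [0.2, -0.5, -0.0]
gripper_width: 0.586
grasp_force: 0.0
```

```bash
python3 st.py;python3 look.py w5
```

```text
16.9 xaz 49.31 p [ 0.4846 -0.1241  0.1746] F [ 0.2 -0.5 -0. ] T [ 0.01 -0.03 -0.01] q [-0.62  0.36  0.92  2.06 -0.36  0.9  -0.2 ] w 0.5857835061363995 0.0
16.9 [-0.618  0.356  0.924  2.06  -0.365  0.896 -0.201] [ 0.4846 -0.1241  0.1746] [-5.000e-04  9.088e-01  4.172e-01 -4.000e-04]
```

View pics/w5.png

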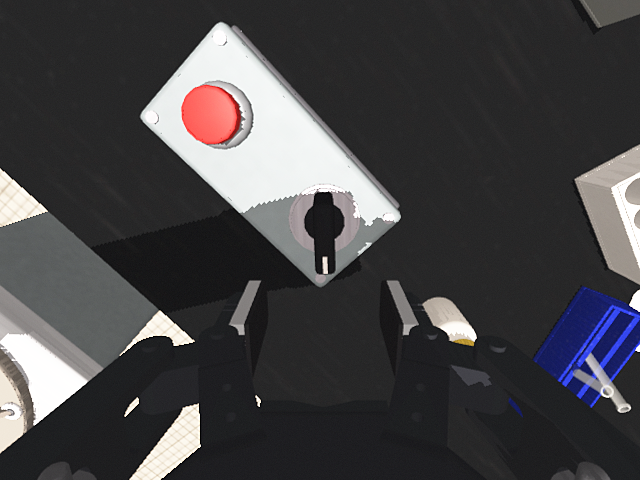

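The bar, at (324,192)–(325,273), is lined up with the tool, and the plunger head is low, at (211,114). Grip and turn back anticlockwise.

Call:
drive_tool([
  {"claw": 0.05,"dx": 0,"dy": 0.001,"dz": 0.03,"wx": 0,"wy": 0,"wz": 0},
  {"claw": 0.05,"dx": 0,"dy": 0,"dz": 0.03,"wx": 0,"wy": 0,"wz": 0},
  {"claw": 0.05,"dx": 0,"dy": 0,"dz": 0.023,"wx": 0,"wy": 0,"wz": 0},
  {"claw": 0.05,"dx": 0,"dy": 0,"dz": 0,"wx": 0,"wy": 0,"wz": 0},
  {"claw": 0.005,"dx": 0,"dy": 0,"dz": 0,"wx": 0,"wy": 0,"wz": 0},
  {"claw": 0.005,"dx": 0,"dy": 0,"dz": 0,"wx": 0,"wy": 0,"wz": 0},
  {"claw": 0.005,"dx": 0,"dy": 0,"dz": 0,"wx": 0,"wy": 0,"wz": 0},
  {"claw": 0.005,"dx": 0,"dy": 0,"dz": 0,"wx": 0,"wy": 0,"wz": 0},
  {"claw": 0.005,"dx": 0,"dy": 0,"dz": 0,"wx": 0,"wy": 0,"wz": 0},
  {"claw": 0.005,"dx": 0,"dy": 0,"dz": 0,"wx": 0,"wy": 0,"wz": -8},
  {"claw": 0.005,"dx": 0,"dy": 0,"dz": 0,"wx": 0,"wy": 0,"wz": -8},
  {"claw": 0.005,"dx": 0,"dy": 0,"dz": 0,"wx": 0,"wy": 0,"wz": -8},
  {"claw": 0.005,"dx": 0,"dy": 0,"dz": 0,"wx": 0,"wy": 0,"wz": -8},
  {"claw": 0.005,"dx": 0,"dy": 0,"dz": 0,"wx": 0,"wy": 0,"wz": 0},
])

```text
t: 18.7
eef_pos: [0.4849, -0.124, 0.093]
tool_rot: [-0.002, 0.758, 0.653, 0.001]
contact_force: [-4.8, 4.2, 9.3]
gripper_width: 0.145
grasp_force: 39.5
```

```bash
python3 st.py
```

```text
18.7 xaz 81.47 p [ 0.4849 -0.124   0.093 ] F [-4.8  4.2  9.3] T [0.96 1.2  0.09] q [-0.38  0.44  0.64  2.11 -0.4   0.71  0.37] w 0.1448553931285471 39.52764809131622
```

Call:
drive_tool([
  {"claw": 0.005,"dx": 0,"dy": 0,"dz": 0,"wx": 0,"wy": 0,"wz": -8},
  {"claw": 0.005,"dx": 0,"dy": 0,"dz": 0,"wx": 0,"wy": 0,"wz": -8},
  {"claw": 0.005,"dx": 0,"dy": 0,"dz": 0,"wx": 0,"wy": 0,"wz": -8},
  {"claw": 0.005,"dx": 0,"dy": 0,"dz": 0,"wx": 0,"wy": 0,"wz": -8},
  {"claw": 0.005,"dx": 0,"dy": 0,"dz": 0,"wx": 0,"wy": 0,"wz": -8},
  {"claw": 0.005,"dx": 0,"dy": 0,"dz": 0,"wx": 0,"wy": 0,"wz": -8},
  {"claw": 0.005,"dx": 0,"dy": 0,"dz": 0,"wx": 0,"wy": 0,"wz": -8},
  {"claw": 0.005,"dx": 0,"dy": 0,"dz": 0,"wx": 0,"wy": 0,"wz": 0},
])

```text
t: 19.7
eef_pos: [0.4843, -0.1242, 0.093]
tool_rot: [-0.002, 0.363, 0.932, 0.001]
contact_force: [-7.2, 4.7, 10.6]
gripper_width: 0.143
grasp_force: 39.7
```

```bash
python3 st.py
```

```text
19.7 xaz 137.44 p [ 0.4843 -0.1242  0.093 ] F [-7.2  4.7 10.6] T [0.96 1.56 0.15] q [-0.18  0.39  0.38  2.1  -0.23  0.69  1.18] w 0.1428087633358265 39.70459342002869
```

Call:
drive_tool([
  {"claw": 0.005,"dx": 0,"dy": 0,"dz": 0,"wx": 0,"wy": 0,"wz": -8},
  {"claw": 0.005,"dx": 0,"dy": 0,"dz": 0,"wx": 0,"wy": 0,"wz": -8},
  {"claw": 0.005,"dx": 0,"dy": 0,"dz": 0,"wx": 0,"wy": 0,"wz": -8},
  {"claw": 0.005,"dx": 0,"dy": 0,"dz": 0,"wx": 0,"wy": 0,"wz": -8},
  {"claw": 0.005,"dx": 0,"dy": 0,"dz": 0,"wx": 0,"wy": 0,"wz": -8},
  {"claw": 0.005,"dx": 0,"dy": 0,"dz": 0,"wx": 0,"wy": 0,"wz": -5},
  {"claw": 0.005,"dx": 0,"dy": 0,"dz": 0,"wx": 0,"wy": 0,"wz": 0},
])

```text
t: 20.58
eef_pos: [0.4841, -0.1248, 0.093]
tool_rot: [-0.001, -0.021, 1.0, 0.001]
contact_force: [-6.7, 3.2, 10.5]
gripper_width: 0.149
grasp_force: 39.7
```

```bash
python3 st.py
```

```text
20.575 xaz -177.61 p [ 0.4841 -0.1248  0.093 ] F [-6.7  3.2 10.5] T [0.67 1.61 0.13] q [-0.02  0.38  0.18  2.09 -0.11  0.69  1.84] w 0.14938898326704497 39.71061408519745
```

Call:
drive_tool([
  {"claw": 0.005,"dx": 0,"dy": 0,"dz": 0,"wx": 0,"wy": 0,"wz": -5},
  {"claw": 0.005,"dx": 0,"dy": 0,"dz": 0,"wx": 0,"wy": 0,"wz": -3},
  {"claw": 0.005,"dx": 0,"dy": 0,"dz": 0,"wx": 0,"wy": 0,"wz": 0},
])

```text
t: 20.95
eef_pos: [0.4846, -0.1248, 0.093]
tool_rot: [-0.001, -0.089, 0.996, 0.001]
contact_force: [-5.6, 3.1, 7.9]
gripper_width: 0.144
grasp_force: 43.5
```

```bash
python3 st.py
```

```text
20.95 xaz -169.76 p [ 0.4846 -0.1248  0.093 ] F [-5.6  3.1  7.9] T [ 0.81  1.21 -0.62] q [ 0.    0.38  0.15  2.09 -0.09  0.68  1.96] w 0.14431943593561644 43.469212017953396
```

The same tight stop as found (tool at +10°, torque reversed). Release and check.

Call:
drive_tool([
  {"claw": 0.05,"dx": 0,"dy": 0,"dz": 0,"wx": 0,"wy": 0,"wz": 0},
  {"claw": 0.05,"dx": 0,"dy": 0,"dz": 0,"wx": 0,"wy": 0,"wz": 0},
  {"claw": 0.05,"dx": 0,"dy": 0,"dz": 0,"wx": 0,"wy": 0,"wz": 0},
  {"claw": 0.05,"dx": 0,"dy": 0,"dz": -0.05,"wx": 0,"wy": 0,"wz": 0},
  {"claw": 0.05,"dx": 0,"dy": 0,"dz": -0.06,"wx": 0,"wy": 0,"wz": 0},
  {"claw": 0.05,"dx": 0,"dy": 0,"dz": -0.03,"wx": 0,"wy": 0,"wz": 0},
  {"claw": 0.05,"dx": 0,"dy": 0,"dz": 0,"wx": 0,"wy": 0,"wz": 0},
])

```text
t: 21.82
eef_pos: [0.4875, -0.1258, 0.2347]
tool_rot: [0.003, -0.09, 0.996, -0.001]
contact_force: [-0.1, -0.3, -0.2]
gripper_width: 0.588
grasp_force: 0.0
```

```bash
python3 look.py w6
python3 - <<'E'
from h import *
W=np.load("pics/w6P.npy");d=np.load("pics/w6d.npy");p=cv2.imread("pics/w6.png").astype(int)
m=(p[:,:,2]>150)&(p[:,:,1]<80)&(p[:,:,0]<80);v,u=np.median(np.argwhere(m),0).astype(int)
K=np.array(calibration("wrist")["intrinsics"]);M=np.linalg.inv(K)@W
c=np.linalg.inv(K)@[u,v,1]*d[v,u];print(u,v,M[:,:3].T@(c-M[:,3]))
E
```

```text
21.825 [-0.03   0.178  0.18   1.961 -0.038  0.999  1.919] [ 0.4875 -0.1258  0.2347] [ 2.800e-03 -8.990e-02  9.959e-01 -5.000e-04]
440 207 [ 0.46773498 -0.02389388  0.08214917]
```

View pics/w6.png

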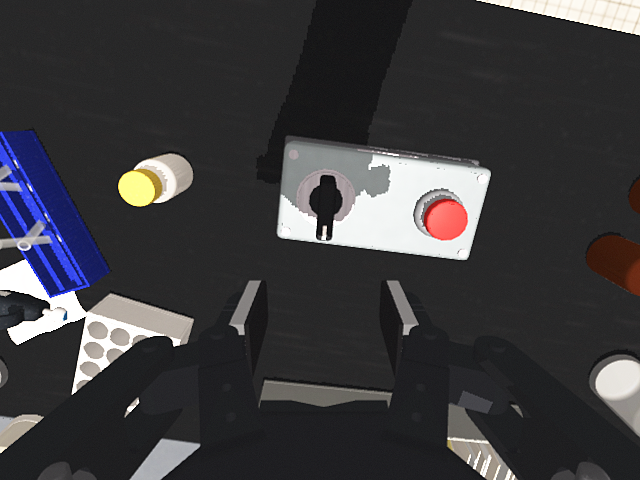

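The final view shows the knob bar, from (328,177) to (324,240), back across the block at its tight stop. The head is at 82 mm, about 34 mm down, and the dye bottle is unmoved.

```bash
python3 -c "
from station import *
print(hand_in())"
```

```text
the job is handed in; nothing more can be done
None
```

I loosened the knob all the way (it turns clockwise, a left-hand thread), pressed the plunger about 34 mm down until it bottomed, and turned the knob back to its tight stop; the job is handed in, and I never touched the bottles or the jar.

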